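Latch the cool box in a fish-and-poultry prep room

TASK

Two cool boxes stand on chopping blocks on the prep table with their lids ajar. Shut the larger one: push its lid down against the rubber seal until the steel catch at the front snaps over the lid and keeps it shut by itself. Leave the smaller box standing open.

Things in the scene. Friction and masses are not known exactly. Their poses are not given: they have to be found in the camera images.
- cool_pad (a point): LARGER box (fixed on a chopping block 8-68 mm thick; 230 deep, 270 wide, 110 mm high), lid 24 mm thick hinged on the far top edge: top centre of the flat 44 mm press disc near its free front edge. Axes turn with the lid: x along the lid to the hinge, y level along the hinge, z out of its top. Hinge axis: 180 mm along +x, 27 mm along -z. Free edge 50 mm along -x, sides at y = +-137 mm.
- cool_lid (a joint): Larger lid's angle, rad: about 0.004 = shut and held by the catch, more = open (starts 0.35-0.7). Stiff hinge: stays where left. Its lip rubs on the catch below 0.11, the seal is squeezed below 0.03; it catches at about 0, with 12 to 18 N down on the pad; hard stop -0.015 (pad 3 mm lower than at 0). Let go sooner, it creeps up to 0.01-0.03 and the catch stays out.
- cool_catch (a joint): Sprung steel catch, 30 mm wide, mid-front of the larger box, standing up to 33 mm above its rim just ahead of the lid's edge. Value in m: 0 = home; pushed outwards to about 0.010 by the lid's lip, it snaps back to 0 once the lip is under its hook. It need not be touched.
- spare_pad (a point): SMALLER box (fixed on a like block; 170 deep, 170 wide, 90 mm high), which stays open: top centre of the like disc on its 24 mm lid, ajar 0.55-0.9 rad on a stiff hinge at the far top edge. Axes as for cool_pad; hinge axis 125 mm along +x, 27 mm along -z. The boxes stand side by side, fronts to the robot, turned up to 0.3 rad; either may be the left one.

How it is judged:
By the outcome, as a careful person would: the job done as asked, in the order asked, and still so for the second after the job is handed in, with the robot touching nothing.
It also fails if it takes over 30 s, if anything falls off the work surface, if the arm or the gripper's body presses on something with over 40 N, if the wrist force passes 120 N, or if a joint passes its speed limit or range.

ROBOT

A 6-joint arm with a two-finger parallel gripper is mounted at the origin on the work surface. World frame = base frame: x ahead of the robot, y to its left, z up, the work surface at z = 0. Lengths are in m, angles in rad, forces in N, time in s.
With the tool pointing down it reaches from about 0.35 to 0.775 m from the base axis. Payload 7.3 kg.
Tool frame: the origin (TCP) lies at the very end of the fingers, on their centre line; the grasp point (between the pads) lies grip_point_offset behind it (grip_point_offset is the distance from the TCP to the grasp point, in m); z points along the fingers, y is the direction in which the jaws open and shut (so a half turn about z gives the same grasp; the last joint's range is limited). The gripper opens to 92 mm and grips with 3 to 60 N. Pads are 19 mm wide; open, the fingers measure 130 mm over their backs; the gripper's body (75 mm by 190 mm) begins 47 mm behind the grasp point.
Start: joints at [-1.353, 0.342, 1.524, -0, 1.275, -0.146], TCP at [0.187, -0.491, 0.199] pointing down, gripper open.
Joint ranges: [-2.53, 2.53], [-0.77, 2.02], [0.04, 2.7], [-1, 4.14], [0.28, 2.66], [-3.11, 3.11]. Speed limits (rad/s): [2.57, 2.57, 3.14, 3.14, 3.14, 3.14].

INTERFACE

Orientations are given as [roll, pitch, yaw] about the fixed x, y, z axes, in that order (R = Rz(yaw) Ry(pitch) Rx(roll)).
In Python, from cell import * gives the robot as it stands.
- The arm moves only by the shell command python3 -m inch 'ROWS' [OPENING] [FORCE]. ROWS is JSON, a list that holds one entry, the list of rows, each a list of 4 numbers: the shift along the tool's x, y, z in mm, then the turn about the tool's z in rad. In form: [[[x, y, z, roll], ...]]. A call has 1 to 10 rows; each row shifts and turns the commanded pose from where the row before left it, along the tool's axes as they then stand; what a row does not reach is not made up. A row lasts 1/8 s, in which the tool goes at most 62.5 mm and 10.7 degrees, less where a joint would pass 70% of its speed; a pose out of reach is approached as far as the arm can. A call with a gripper value outside its range is refused whole. OPENING is the closure, from -1 (fully open) to 1 (shut), set as the call begins (- or left out, the last holds). The fingers move at their own pace and stop on an object; FORCE is the grip in N (left out, the last holds). Time passes only in rows, so rows that do not move let the fingers close. It gives the time, the measured TCP pose, the force and the opening at its end, in the units of the state.
- observe(): the state, without advancing time (a new reading comes with each control period).
- read_camera(name): name is "scene" or "side" or "wrist"; returns a dict with "img" (480x640x3 uint8, blue, green, red), "fx", "fy", "cx", "cy" (pixels), "eye" and "rotation" of the camera in the world; the wrist camera has in their place "T_tool_cam" (4x4, takes a point from camera to tool coordinates, whose origin is the TCP and whose axes are the flange's). Camera axes: x right, y down, z forward; pixel columns grow to the right and rows downward; lengths in m; the calibration is good to about 2 mm. The wrist camera is an equidistant fisheye: a pixel r from the principal point sees the ray r / f radians off the axis. A picture is of the moment at which its call begins: read the wrist's pose just before it. There is no depth.
- hand_in(): hands the job in, once; it reports no verdict.
Trained networks look in the newest picture that a camera, given by its name, has taken for a name from the list of things; names that differ only in an ending like _2 or _b are one class to them, and where a whole thing is asked for, a point or a joint stands for the part that bears it (a point fixed in the world has none). Each returns a list of dicts, best first, with "conf" (0 to 1); they miss things now and then, are a little off and sometimes report something else, mostly with a low value. They report only what shows in the picture. A call takes as long as a camera call.
- boxes_of(camera, label): "at" ([row, column] in pixels, amid what is visible of it).
- place_of(camera, label): "at" ([row, column] in pixels: a listed point, or the origin of a listed thing).
The state is a dict: "time": time; "qpos": joint angles; "qvel": joint speeds; "joint_efforts": joint torques, N m; "tool_pos": TCP position; "tool_rot": TCP orientation; "contact_force": force on the tool from outside, world axes, zero at the start; "torque": the same for the moment, N m; "opening": finger opening in m.
Only numpy, scipy, OpenCV 4.12 (cv2) and the standard library are available. Lean on these libraries where they do the work, as an engineer would, in place of code of your own. Each camera call takes 0.05 s, during which the arm holds its last target. There are 200 camera calls.

## Working session

There is one attempt and no reset: what is moved stays moved. The work goes in short steps, Python scripts to look and compute and a shell command to move; the robot and the scene stay as the last step left them, time stands still between calls to the robot, and variables do not carry over. Pictures are saved under pics/ and viewed, about 8 in all and at most 12, crops included, and the job is handed in when it is done.

```bash
mkdir -p pics
cat > h.py <<'E'
from cell import *
import numpy as np, cv2
from scipy.spatial.transform import Rotation as R
def ray(c,at):
    r,k=at
    d=np.array([(k-c["cx"])/c["fx"],(r-c["cy"])/c["fy"],1.])
    d=np.array(c["rotation"])@d
    return np.array(c["eye"]),d/np.linalg.norm(d)
def tri(rs):
    A=sum(np.eye(3)-np.outer(d,d) for e,d in rs);b=sum((np.eye(3)-np.outer(d,d))@e for e,d in rs)
    p=np.linalg.solve(A,b);return p,[np.linalg.norm((np.eye(3)-np.outer(d,d))@(p-e)) for e,d in rs]
E
python3 - <<'E'
from h import *
np.set_printoptions(precision=4,suppress=True)
s=observe();print(s)
cs={}
ims=[]
for n in("scene","side"):
    c=read_camera(n);cs[n]=c;print(n,c["eye"],np.array(c["rotation"]).tolist(),c["fx"],c["cx"],c["cy"])
    cv2.imwrite(f"pics/{n}0.png",c["img"])
    for l in("cool_pad","spare_pad","cool_lid","cool_catch"):
        print(n,l,place_of(n,l),boxes_of(n,l)[:2])
E
```

```text
{'time': 0.0, 'qpos': array([-1.353 ,  0.3427,  1.525 ,  0.    ,  1.2754, -0.146 ]), 'qvel': array([ 0.0001, -0.0005,  0.0008,  0.0012,  0.0014, -0.0007]), 'joint_efforts': array([ -0.0033, -43.1248, -24.4221,   0.0713,   0.056 ,  -0.0002]), 'tool_pos': array([ 0.1867, -0.4902,  0.1983]), 'tool_rot': array([-3.14  , -0.0002,  0.3637]), 'contact_force': array([-0.2583,  0.3199,  0.3072]), 'torque': array([-0.0267,  0.0251,  0.007 ]), 'opening': 0.09165078413918926}
scene [0.9171 0.1805 0.7299] [-2.5813685628452196, 0.014385471919678983, 2.087105212726227] 451.2350436819999 322.258499952941 242.2080120397581
scene cool_pad [{'at': [251.6, 446.5], 'conf': 0.95}] []
scene spare_pad [{'at': [165.6, 218.3], 'conf': 0.83}] [{'at': [188.5, 220.8], 'conf': 0.76}]Traceback (most recent call last):
  File "<stdin>", line 10, in <module>
ValueError: it knows: cool_pad, spare_pad
```

```bash
sed -i 's/np.array(c\["rotation"\])@d/R.from_euler("xyz",c["rotation"]).apply(d)/' h.py
python3 - <<'E'
from h import *
np.set_printoptions(precision=4,suppress=True)
cs={}
P={}
for n in("scene","side"):
    c=read_camera(n);cs[n]=c;print(n,c["eye"],c["rotation"])
    cv2.imwrite(f"pics/{n}0.png",c["img"])
    for l in("cool_pad","spare_pad"):
        d=place_of(n,l);print(n,l,d,boxes_of(n,l)[:2])
        if d:P.setdefault(l,[]).append(ray(c,d[0]["at"]))
for l in P:
    if len(P[l])>1:print(l,tri(P[l]))
cv2.imwrite("pics/both0.png",cv2.resize(np.hstack([cs[n]["img"] for n in cs]),(800,300)))
E
```

```text
scene [0.9171 0.1805 0.7299] [-2.5814  0.0144  2.0871]
scene cool_pad [{'at': [247.0, 445.7], 'conf': 0.78}, {'at': [166.9, 215.8], 'conf': 0.69}] [{'at': [295.9, 427.0], 'conf': 0.59}]
scene spare_pad [{'at': [170.2, 221.3], 'conf': 0.57}] [{'at': [188.6, 220.4], 'conf': 0.68}]
side [0.3568 0.4771 0.6283] [-2.228  -0.0006 -2.6131]
side cool_pad [{'at': [312.6, 281.7], 'conf': 0.69}] [{'at': [328.5, 250.5], 'conf': 0.67}]
side spare_pad [{'at': [172.6, 385.6], 'conf': 0.73}] [{'at': [191.4, 377.1], 'conf': 0.89}]
cool_pad (array([0.582 , 0.1647, 0.2354]), [np.float64(0.0022893347599150763), np.float64(0.0022893347599150385)])
spare_pad (array([ 0.6112, -0.1713,  0.2337]), [np.float64(0.003123720471650773), np.float64(0.0031237204716508763)])
```

View pics/scene0.png

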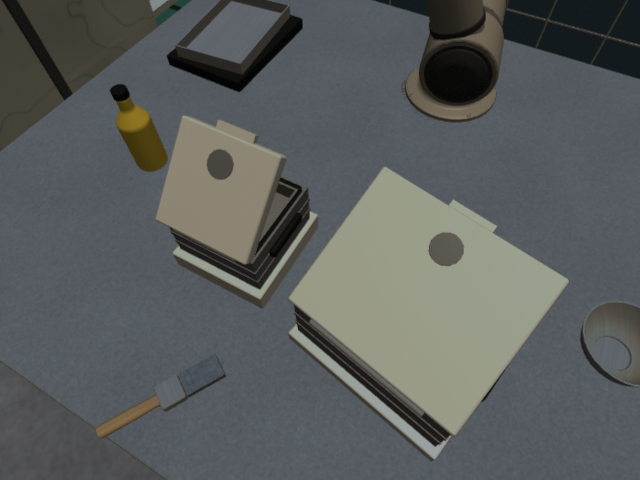

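View pics/side0.png

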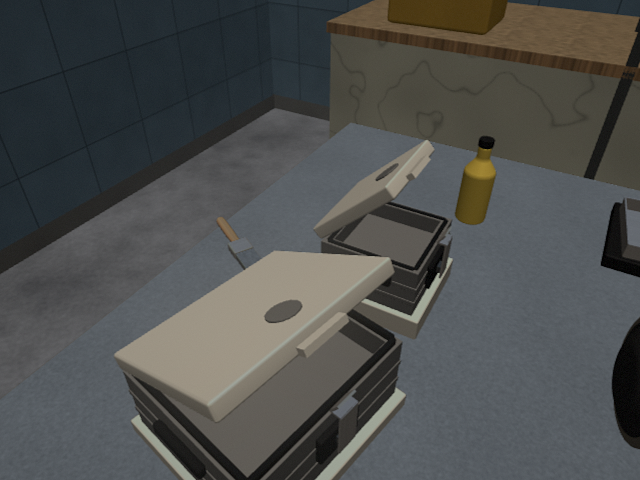

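The scene view shows the large lid on the robot's left with its disc at (247,446) and the small box at (166,218). In the side view the large disc is at (312,282) and the catch at about (410,345). Next I fit the lid pose to the pad and corner pixels.

```bash
cat > fit.py <<'E'
from h import *
from scipy.optimize import least_squares
np.set_printoptions(precision=4,suppress=True)
obs={"scene":{(0,0):(446,249),(-50,137):(567,282),(-50,-137):(387,168),(180,-137):(291,300),(180,137):(455,434)},
"side":{(0,0):(283,311),(-50,-137):(392,259),(-50,137):(213,406)}}
cs={n:read_camera(n) for n in obs}
def Rl(yaw,th): return R.from_euler("z",yaw)*R.from_euler("y",th)
def proj(c,p):
    q=R.from_euler("xyz",c["rotation"]).inv().apply(p-np.array(c["eye"]))
    return np.array([c["cx"]+c["fx"]*q[0]/q[2],c["cy"]+c["fy"]*q[1]/q[2]])
def f(v,full=False):
    o=[]
    for n in obs:
        for k,px in obs[n].items():
            p=v[:3]+Rl(v[3],v[4]).apply([k[0]/1e3,k[1]/1e3,0])
            o.append(proj(cs[n],p)-px)
    return np.array(o) if full else np.ravel(o)
E
python3 - <<'E'
from fit import *
for y0 in(.2,-.2):
    s=least_squares(f,[.58,.165,.235,y0,.4],loss="soft_l1",f_scale=2);v=s.x
    print(v,s.cost);print(f(v,1).tolist())
    h=v[:3]+Rl(v[3],v[4]).apply([.18,0,-.027]);print("hinge",h)
    for th in(v[4],.3,.2,.11,.05,0,-.015): print(th,h+Rl(v[3],th).apply([-.18,0,.027]))
E
```

```text
[ 0.5797  0.1636  0.2276 -0.2013  0.5063] 27.884716588027366
[[-0.8314822369583226, 1.015394529509365], [2.0501126366062863, -1.9044977418915323], [-4.357479896362463, -2.0591063742839424], [-1.1780035678369245, -0.3045062550402804], [-0.7458339551505446, 0.6282440905365547], [2.969182323463997, 5.490884962766529], [-0.45648735718907574, -1.0452239980027684], [-3.0416794232567668, 1.1262874933015041]]
hinge [0.7211 0.1348 0.1167]
0.5062775053852959 [0.5797 0.1636 0.2276]
0.3 [0.5604 0.1676 0.1957]
0.2 [0.5535 0.169  0.1789]
0.11 [0.5487 0.17   0.1633]
0.05 [0.5463 0.1705 0.1527]
0 [0.5447 0.1708 0.1437]
-0.015 [0.5443 0.1708 0.141 ]
[ 0.5797  0.1636  0.2276 -0.2013  0.5063] 27.884716587703675
[[-0.8314805356337729, 1.0153881439405836], [2.050115437618274, -1.9045078716660555], [-4.357481031421003, -2.0591079032706716], [-1.1780222331443042, -0.3045061295532605], [-0.7458265725590536, 0.6282543820578894], [2.9691825070393634, 5.490875061112263], [-0.45648453304738723, -1.0452240815928917], [-3.041665146162387, 1.126295923398061]]
hinge [0.7211 0.1348 0.1167]
0.5062771467149219 [0.5797 0.1636 0.2276]
0.3 [0.5604 0.1676 0.1957]
0.2 [0.5535 0.169  0.1789]
0.11 [0.5487 0.17   0.1633]
0.05 [0.5463 0.1705 0.1527]
0 [0.5447 0.1708 0.1437]
-0.015 [0.5443 0.1708 0.141 ]
```

```bash
python3 -m inch '[[[0,0,-55,0],[0,0,-55,0],[46,-36,0,0],[46,-36,0,0],[46,-36,0,0],[46,-36,0,0],[46,-36,0,0],[46,-36,0,0],[46,-36,0,0],[46,-36,0,0]]]' 1 20
python3 -m inch '[[[46,-36,0,0],[46,-36,0,0],[46,-36,0,0],[46,-36,0,0],[46,-36,0,0],[0,0,0,0.14],[0,0,0,0.14],[0,0,0,0.14],[0,0,0,0.14],[0,0,0,0]]]'
```

```text
time: 2.1
tool_pos: [0.429, -0.0888, 0.3093]
tool_rot: [3.141, -0.001, 0.364]
contact_force: [0.2, -1.1, 0.1]
opening: 0.0007
time: 3.35
tool_pos: [0.5791, 0.1595, 0.3089]
tool_rot: [3.141, 0.0, -0.195]
contact_force: [0.3, -0.5, 0.2]
opening: 0.0005
```

Run:
```python
from h import *
np.set_printoptions(precision=4,suppress=True)
s=observe();c=read_camera("wrist");cv2.imwrite("pics/w1.png",c["img"])
d=place_of("wrist","cool_pad");print(d,c["fx"],c["cx"],c["cy"])
T=np.array(c["T_tool_cam"]);Rt=R.from_euler("xyz",s["tool_rot"])
for q in d:
    u=np.array([q["at"][1]-c["cx"],q["at"][0]-c["cy"]]);r=np.hypot(*u);a=r/c["fx"]
    dr=np.r_[np.sin(a)*u/r,np.cos(a)]
    e=s["tool_pos"]+Rt.apply(T[:3,3]);w=Rt.apply(T[:3,:3]@dr)
    for z in(.225,.235): print(z,e+w*(z-e[2])/w[2])
```

```text
[{'at': [239.6, 316.3], 'conf': 0.77}] 371.64829954431775 323.87497403114304 242.00454126070943
0.225 [0.5813 0.1651 0.225 ]
0.235 [0.5836 0.1644 0.235 ]
```

View pics/w1.png

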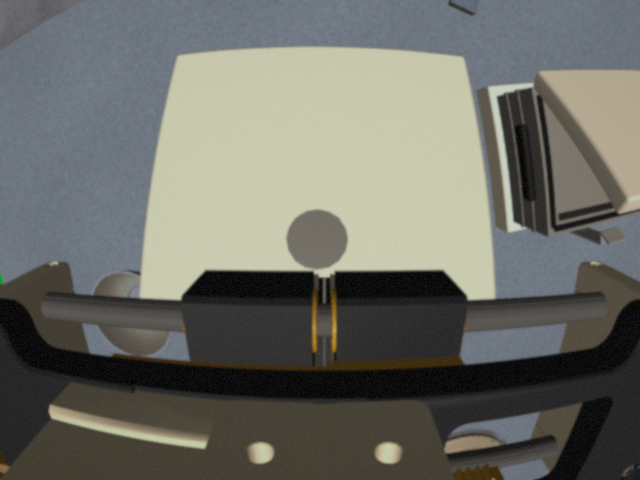

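The wrist view shows the disc at (239,317), about where the fit put it, and the jaws line up with the hinge. I'll descend now.

```bash
python3 -m inch '[[[0,-5,-0,0],[0,0,40,0],[0,0,25,0],[0,0,5,0],[0,0,0,0]]]'
python3 -m inch '[[[0,0,5,0],[0,0,5,0]]]'
```

```text
time: 4.08
tool_pos: [0.5805, 0.1646, 0.2396]
tool_rot: [-3.141, -0.001, -0.196]
contact_force: [-0.0, -1.1, -0.1]
opening: 0.0003
time: 4.32
tool_pos: [0.5805, 0.1644, 0.2295]
tool_rot: [-3.141, -0.002, -0.196]
contact_force: [0.6, 0.5, 0.1]
opening: 0.0006
```

```bash
python3 -m inch '[[[0,0,5,0],[-2,0,4,0]]]'
python3 -m inch '[[[-2.5,0,4,0],[-2.5,0,4,0],[-2.5,0,4,0],[-2.5,0,4,0],[-2,0,4,0]]]'
```

```text
time: 4.58
tool_pos: [0.5781, 0.1648, 0.2196]
tool_rot: [3.141, 0.0, -0.196]
contact_force: [-0.2, 0.8, -0.4]
opening: 0.0004
time: 5.2
tool_pos: [0.5662, 0.1672, 0.1998]
tool_rot: [3.142, -0.0, -0.196]
contact_force: [-0.1, 0.7, -0.1]
opening: 0.0007
```

Run:
```python
from h import *
cv2.imwrite("pics/s2.png",np.hstack([cv2.resize(read_camera("side")["img"][150:480,50:490],(400,300)),cv2.resize(read_camera("scene")["img"][100:430,230:640],(400,300))]))
for n in("side","scene"):
    print(place_of(n,"cool_pad"))
```

```text
[{'at': [322.5, 294.0], 'conf': 0.62}]
[{'at': [249.1, 449.6], 'conf': 0.84}]
```

View pics/s2.png

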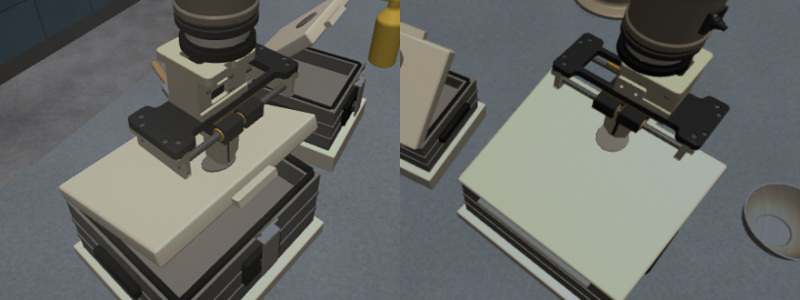

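The crop shows the closed fingers standing on the disc, with the lid slightly lower than before and the small box untouched. I'll continue along the arc.

```bash
python3 -m inch '[[[-2.5,0,4,0],[-2.5,0,4,0],[-2,0,4,0],[-1.5,0,4,0],[-1,0,4,0]]]'
python3 - <<'E'
from h import *
ps=[]
for n in("side","scene"):
    c=read_camera(n);d=place_of(n,"cool_pad");print(d)
    if d:ps.append(ray(c,d[0]["at"]))
if len(ps)>1:print(tri(ps))
E
```

```text
time: 6.02
tool_pos: [0.5568, 0.1691, 0.1797]
tool_rot: [3.141, 0.0, -0.196]
contact_force: [-0.8, -0.6, 1.9]
opening: 0.0005
[{'at': [340.4, 296.3], 'conf': 0.94}, {'at': [170.1, 388.8], 'conf': 0.34}]
[{'at': [253.6, 445.8], 'conf': 0.7}]
(array([0.56532625, 0.16575345, 0.19855039]), [np.float64(0.0003089307938053026), np.float64(0.0003089307938053643)])
```

```bash
python3 -m inch '[[[-1,0,4,0],[-0.5,0,4,0],[-0.5,0,4,0],[-0.5,0,3,0]]]';python3 -m inch '[[[-0.5,0,3,0],[-0.5,0,3,0]]]';  python3 -m inch '[[[-0.5,0,2.5,0],[0,0,2.5,0],[0,0,0,0]]]'
python3 - <<'E'
from h import *
c=read_camera("side");cv2.imwrite("pics/s3.png",cv2.resize(c["img"][180:480,100:500],(800,600)))
E
```

```text
time: 6.72
tool_pos: [0.5545, 0.1695, 0.1646]
tool_rot: [3.141, 0.0, -0.196]
contact_force: [-0.1, -0.5, 0.7]
opening: 0.0006
time: 6.98
tool_pos: [0.5536, 0.1697, 0.1588]
tool_rot: [3.142, -0.0, -0.196]
contact_force: [-0.3, -0.5, 1.4]
opening: 0.0005
time: 7.35
tool_pos: [0.5531, 0.1698, 0.1541]
tool_rot: [3.142, -0.0, -0.196]
contact_force: [-0.7, 0.3, 1.0]
opening: 0.0004
```

View pics/s3.png

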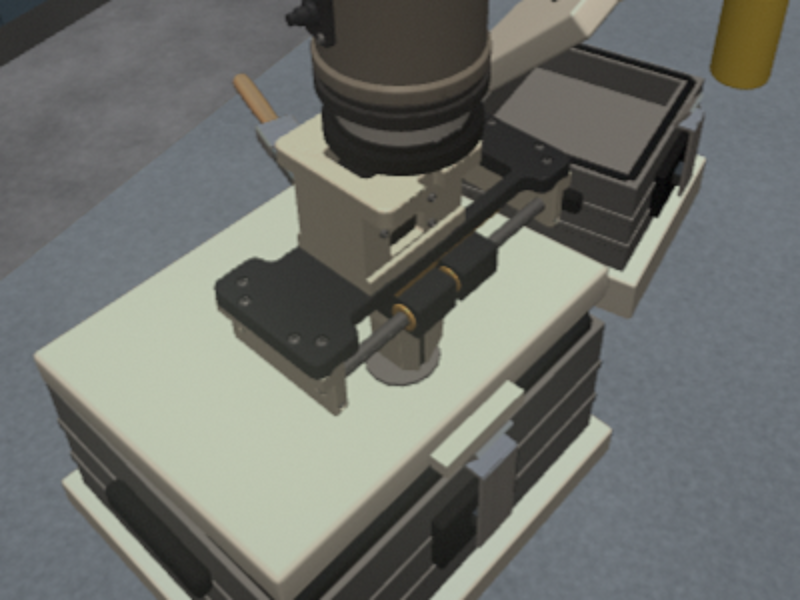

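The fingers are on the disc and the lip is just above the catch, at about (490,450) in the crop. I'll go down in small steps and watch the force.

```bash
python3 -m inch '[[[-0.5,0,2,0],[0,0,2,0]]]';python3 -m inch '[[[-0.5,0,2,0],[0,0,2,0]]]';  python3 -m inch '[[[0,0,1.5,0],[0,0,1.5,0]]]'
```

```text
time: 7.65
tool_pos: [0.5526, 0.17, 0.1507]
tool_rot: [-3.141, -0.0, -0.196]
contact_force: [-4.6, 0.1, 8.2]
opening: 0.0005
time: 7.9
tool_pos: [0.5518, 0.1701, 0.1469]
tool_rot: [-3.141, 0.0, -0.196]
contact_force: [-5.2, 0.5, 9.6]
opening: 0.0005
time: 8.15
tool_pos: [0.5522, 0.1701, 0.1432]
tool_rot: [-3.141, -0.0, -0.196]
contact_force: [-2.4, 0.6, 3.3]
opening: 0.0004
```

```bash
python3 -m inch '[[[0,0,1,0],[0,0,0.5,0]]]';python3 -m inch '[[[0,0,1,0]]]';  python3 -m inch '[[[0,0,1,0]]]'
```

```text
time: 8.4
tool_pos: [0.552, 0.1701, 0.1414]
tool_rot: [3.142, 0.0, -0.196]
contact_force: [-3.8, 0.3, 3.7]
opening: 0.0009
time: 8.52
tool_pos: [0.552, 0.1701, 0.1407]
tool_rot: [-3.142, 0.0, -0.196]
contact_force: [-4.7, 1.3, 7.1]
opening: 0.0006
time: 8.65
tool_pos: [0.5519, 0.1701, 0.14]
tool_rot: [-3.142, 0.0, -0.196]
contact_force: [-4.6, 0.5, 8.3]
opening: 0.0005
```

```bash
python3 -m inch '[[[0,0,1,0]]]';python3 -m inch '[[[0,0,1,0]]]';  python3 -m inch '[[[0,0,1,0]]]';  python3 -m inch '[[[0,0,1,0]]]'
```

```text
time: 8.78
tool_pos: [0.5517, 0.1701, 0.1391]
tool_rot: [-3.142, 0.001, -0.196]
contact_force: [-7.1, 1.4, 9.8]
opening: 0.0003
time: 8.9
tool_pos: [0.5516, 0.1702, 0.1384]
tool_rot: [-3.142, 0.001, -0.196]
contact_force: [-7.4, -0.0, 11.9]
opening: 0.0004
time: 9.02
tool_pos: [0.5515, 0.1702, 0.1376]
tool_rot: [-3.142, 0.001, -0.196]
contact_force: [-8.0, 0.7, 11.7]
opening: 0.0008
time: 9.15
tool_pos: [0.5514, 0.1702, 0.1368]
tool_rot: [-3.142, 0.001, -0.196]
contact_force: [-9.4, 0.5, 15.9]
opening: 0.0004
```

```bash
python3 -m inch '[[[0,0,1,0]]]';python3 -m inch '[[[0,0,1,0]]]';  python3 -m inch '[[[0,0,1,0]]]'; python3 -m inch '[[[0,0,0,0]]]'
python3 - <<'E'
from h import *
c=read_camera("side");cv2.imwrite("pics/s4.png",cv2.resize(c["img"][240:480,130:450],(800,600)))
E
```

```text
time: 9.28
tool_pos: [0.5514, 0.1702, 0.136]
tool_rot: [-3.141, 0.001, -0.196]
contact_force: [-10.0, -0.8, 17.5]
opening: 0.0003
time: 9.4
tool_pos: [0.5512, 0.1703, 0.1351]
tool_rot: [-3.141, 0.001, -0.196]
contact_force: [-10.3, 1.3, 15.7]
opening: 0.0004
time: 9.52
tool_pos: [0.5511, 0.1703, 0.1341]
tool_rot: [-3.141, 0.001, -0.196]
contact_force: [-10.9, 1.4, 17.6]
opening: 0.0003
time: 9.65
tool_pos: [0.551, 0.1703, 0.1341]
tool_rot: [-3.142, 0.001, -0.196]
contact_force: [-10.2, 0.5, 15.6]
opening: 0.0002
```

View pics/s4.png

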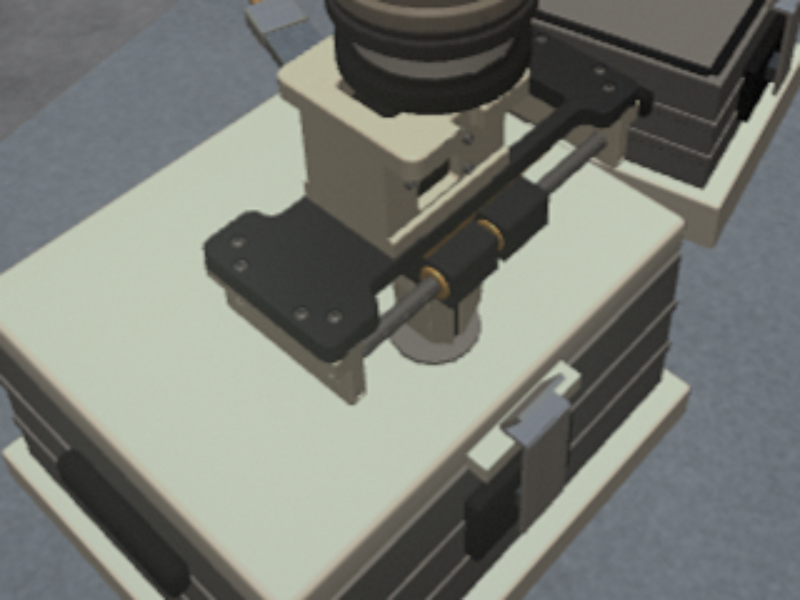

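The hook now seems to lie over the lip at about (535,415). I'll press a little further to be sure.

```bash
python3 -m inch '[[[0,0,1,0]]]';python3 -m inch '[[[0,0,1,0]]]'; python3 -m inch '[[[0,0,1,0]]]'
```

```text
time: 9.82
tool_pos: [0.551, 0.1703, 0.1334]
tool_rot: [-3.142, 0.001, -0.196]
contact_force: [-11.7, 0.1, 18.8]
opening: 0.0005
time: 9.95
tool_pos: [0.5509, 0.1703, 0.1326]
tool_rot: [-3.141, 0.001, -0.196]
contact_force: [-12.6, 0.8, 20.9]
opening: 0.0008
time: 10.07
tool_pos: [0.5509, 0.1704, 0.1322]
tool_rot: [-3.141, 0.001, -0.196]
contact_force: [-14.8, 0.1, 27.6]
opening: 0.0005
```

```bash
python3 -m inch '[[[0,0,1,0]]]'; python3 -m inch '[[[0,0,-3,0],[0,0,-5,0],[0,0,-20,0],[0,0,-55,0],[0,0,-55,0],[0,0,0,0],[0,0,0,0]]]'
python3 - <<'E'
from h import *
c=read_camera("side");cv2.imwrite("pics/s5.png",cv2.resize(c["img"][240:480,130:450],(800,600)))
P={}
for n in("side","scene"):
  c=read_camera(n)
  for l in("cool_pad","spare_pad"):
    d=place_of(n,l)
    if d:P.setdefault(l,[]).append(ray(c,d[0]["at"]))
for l in P:print(l,len(P[l]),tri(P[l]) if len(P[l])>1 else "")
E
```

```text
time: 10.2
tool_pos: [0.5509, 0.1704, 0.1321]
tool_rot: [-3.141, 0.0, -0.196]
contact_force: [-17.4, -0.8, 34.7]
opening: 0.0005
time: 11.08
tool_pos: [0.5521, 0.1697, 0.2654]
tool_rot: [3.141, 0.001, -0.196]
contact_force: [0.0, 0.3, -1.2]
opening: 0.0001
cool_pad 2 (array([0.55444064, 0.17050807, 0.16161761]), [np.float64(0.0017619140674050425), np.float64(0.0017619140674050417)])
spare_pad 2 (array([ 0.60606182, -0.17709318,  0.23357019]), [np.float64(0.002696708978488518), np.float64(0.0026967089784884447)])
```

View pics/s5.png

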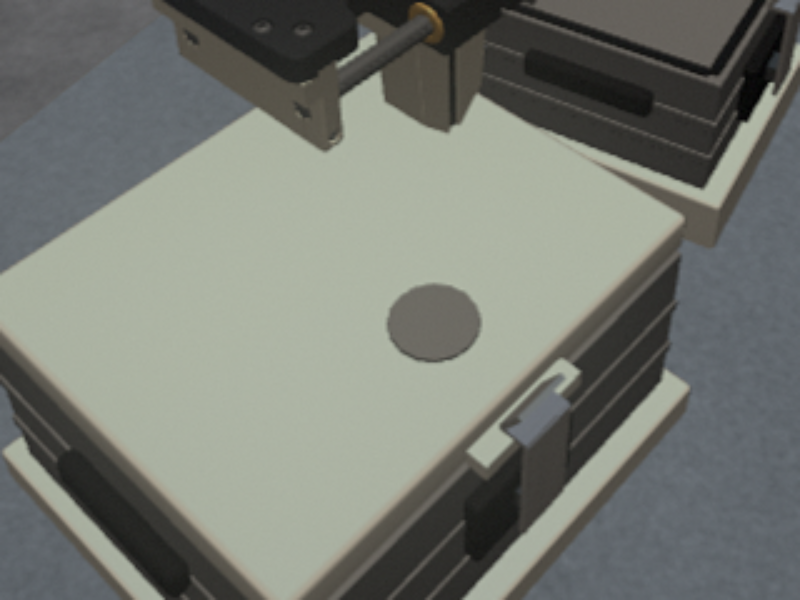

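The hook appears to overlap the lip at about (540,410). To check, I'll compare the catch with its home position in the first picture.

Run:
```python
from h import *
a=cv2.imread("pics/side0.png");c=read_camera("side")["img"];s3=cv2.resize(cv2.imread("pics/s3.png"),(400,300),interpolation=cv2.INTER_AREA)
def z(i,x,y):return cv2.resize(i[y:y+100,x:x+66],(266,400),interpolation=cv2.INTER_CUBIC)
cv2.imwrite("pics/cmp.png",np.hstack([z(a,312,375),z(s3,212,195),z(c,312,375)]))
```

```text
(no output)
```

View pics/cmp.png

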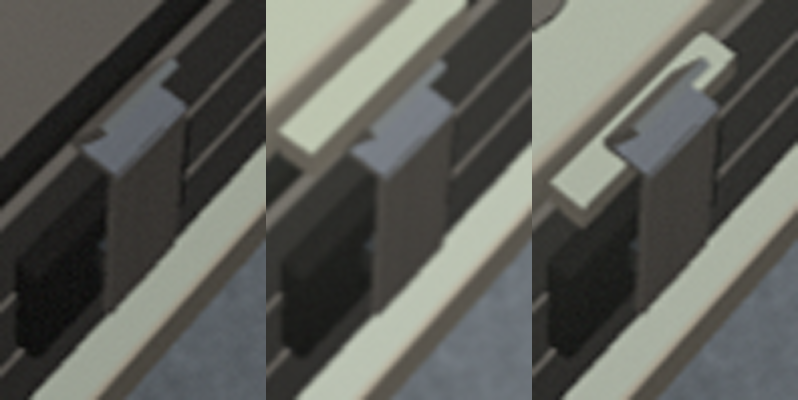

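The catch is at its home position and the lip is under the hook, so the lid is latched. The tool is clear.

```bash
python3 -c "
from cell import *
s=observe();print(s['time'],s['tool_pos'],s['contact_force']);hand_in()"
```

```text
11.475 [0.55206448 0.16991078 0.2659181 ] [-0.60272575  0.2850012  -0.02826787]
the job is handed in; nothing more can be done
```

The larger box is shut and its catch is holding it. I closed the lid with the shut fingertips on the press disc, pressing to about 35 N on reaching the hard stop. I then lifted clear and handed in at 11.5 s.

- **Latch:** after release, the side camera shows the lid staying down with its lip under the hook. The catch is within about a pixel of its home position in the first picture.
- **Smaller box:** it still stands open. Its pad measured (0.606, -0.177, 0.234) at the end against (0.611, -0.171, 0.234) at the start, within measuring error.
- **Arm:** at hand-in the tool was about 13 cm above the lid, with no force on it beyond noise.
- **Disagreement in height:** the two-camera triangulation put the shut pad at z of about 0.162 m, but the fingertips had touched it at about 0.132 m. The triangulation also read high earlier, though only by about 8 mm against the lid fit. I trusted the touch height, the rise in force at the stop and the catch picture instead.

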